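# Dry the rinsed oil bottles on the turntable past the blower

## Task

Turn every rinsed square oil bottle on the draining mat neck down onto a peg of its own on the drying turntable, so that its rim stands on the disc, leaving the turntable parked while you load. Then switch the blower on, crank the loaded turntable counterclockwise one full turn to its far stop so that each bottle passes the blower, and after that switch the blower off again. Leave the bottles standing on their pegs and do not disturb the other things on the table.

Things in the scene. Friction and masses are not known exactly. Their poses are not given: they have to be found in the camera images.
- bottle0: empty open square bottle, green glass, 0.2 kg, hollow, 150 mm long; may be absent. Starts lying on a flat side on the mat, axis 21 mm above it, neck roughly to the robot. Body 42 x 42 x 95 mm, then 15 mm shoulder, 40 mm round neck. Origin: on the axis, middle of the square body; x runs along the axis to the closed bottom (47.5 mm off), y and z square to the flats; x straight up = neck down
- mouth0 (a point): centre of the open mouth of bottle0, 102.5 mm from its origin along its -x; neck outside diameter 26 mm, bore 18 mm; absent with its bottle
- bottle1: same as bottle0; may be absent
- mouth1 (a point): centre of the open mouth of bottle1, 102.5 mm from its origin along its -x; neck outside diameter 26 mm, bore 18 mm; absent with its bottle
- bottle2: same as bottle0; may be absent
- mouth2 (a point): centre of the open mouth of bottle2, 102.5 mm from its origin along its -x; neck outside diameter 26 mm, bore 18 mm; absent with its bottle
- mat: fixed dark ribbed draining mat 270 x 400 x 4 mm on the table under the bottles; origin at the centre of its underside
- rack: fixed foot of the drying turntable; origin on the turning axis at table height. Carries a wooden disc, diameter 280 mm, top 35 mm above the table, with four upright steel pegs 100 mm from the axis, 90 degrees apart, and on the axis a post (diameter 18 mm) with a crank arm on top (215 to 225 mm above the table, 16 mm wide)
- peg0 (a point): foot of a peg (upright, diameter 11 mm, 70 mm tall above the disc, tapered tip): on its axis at the disc's top, where a seated bottle's rim stands; turns with the disc. With the disc parked this is the peg nearest the robot
- peg1 (a point): foot of the next peg, on the robot's right when parked
- peg2 (a point): foot of the peg farthest from the robot when parked
- peg3 (a point): foot of the peg on the robot's left when parked
- crank (a point): top centre of the crank's handle, an upright round wooden knob of diameter 20 mm and 52 mm tall (225 to 277 mm above the table), fixed to the crank arm 50 mm from the turning axis; when parked it points away from the robot
- hub (a point): point on the turning axis at the height of the top of the crank handle
- turntable (a joint): angle of the disc, rad, counterclockwise from above positive; near 0 (parked, up to 0.12) at the start, stops at 0 and at 6.35 (just over one full turn); stays where left, about 0.12 N m of friction
- switch (a joint): blower's toggle lever, rad: 0 off (leans towards the robot), 1.0 fully on (leans away from the robot); stays where it is left
- switch_tip (a point): tip of the toggle lever, 70 mm long, black, hinged at its lower end on a grey block on the blower's foot plate; it swings in the vertical plane that runs away from the robot (the blower's x axis)
- blower: fixed grey drum blower on a foot plate 350 x 120 mm, up to 193 mm tall, beside the turntable; origin under the drum at table height; its x axis points away from the robot
- full_bottle: bystander: stoppered full round oil bottle, green glass, diameter 60 mm, 220 mm tall, standing upright; origin at the centre of its underside
- jam_jar: bystander: amber jar with an orange lid, diameter 70 mm, 90 mm tall, standing near the turntable on the robot's side; origin at the centre of its underside
- cheese: bystander: block of cheese 100 x 90 x 45 mm; origin at the centre of its underside
- olive_bowl: bystander: white bowl, rim diameter 110 mm, 50 mm tall; origin at the centre of its underside
Things that resemble listed ones, but are neither listed nor needed, are in the scene too. What is shaped like the bottle2 but purple is not meant.

How it is judged:
By the outcome, as a careful person would: the job done as asked, in the order asked, and still so for the second after the job is handed in, with the robot touching nothing.
Of bottle0, bottle1, bottle2 only 2 to 3 are there at a start; the rules pass over those that are not, and their reading is None.
At some moment in a run one of bottle0, bottle1, bottle2 may be knocked a few centimetres aside while the robot is not near it.
It also fails if it takes over 210 s, if anything falls off the work surface, if the arm or the gripper's body presses on something with over 40 N, if the wrist force passes 120 N, or if a joint passes its speed limit or range.

## Robot

A 6-joint arm with a two-finger parallel gripper is mounted at the origin on the work surface. World frame = base frame: x ahead of the robot, y to its left, z up, the work surface at z = 0. Lengths are in m, angles in rad, forces in N, time in s.
With the tool pointing down it reaches from about 0.3 to 0.875 m from the base axis. Payload 6.4 kg.
Tool frame: the origin (TCP) lies at the very end of the fingers, on their centre line; the grasp point (between the pads) lies ctrl.grip_depth behind it (ctrl.grip_depth is the distance from the TCP to the grasp point, in m); z points along the fingers, y is the line along which they close (so a half turn about z gives the same grasp; the last joint's range is limited). The gripper opens to 88 mm and grips with 3 to 60 N. Pads are 18 mm wide; open, the fingers measure 123 mm over their backs; the gripper's body (75 mm by 187 mm) begins 45 mm behind the grasp point.
Start: joints at [1.041, 0.181, 1.607, -0, 1.354, -0.206], TCP at [0.183, 0.545, 0.239] pointing down, gripper open.
Joint ranges: [-2.99, 2.99], [-0.89, 2.07], [0.3, 2.58], [-1.14, 4.28], [0, 2.63], [-3.12, 3.12]. Speed limits (rad/s): [2.57, 2.57, 3.01, 3.14, 3.14, 3.14].

## Interface

Orientations are given as a unit quaternion [w, x, y, z].
In Python, from bench import ctrl, eyes, read_t, read_q, read_dq, read_tau, read_eef_pos, read_ee_rot, read_contact_force, read_wrist_torque, read_width, read_grip_force gives the robot as it stands. Calls block until the motion is done:
- ctrl.reach(position, orientation): joint-space move of the TCP to a pose.
- ctrl.movel(position, ori=None, speed=0.15, threshold=None): straight line of the TCP; ori=None keeps the orientation; speed is the mean speed in m/s. With threshold (N) it stops when the force on the tool has changed by that much, and returns True; else False.
- ctrl.move_j(angles): joint-space move.
- ctrl.ungrasp() and ctrl.close(force=None): open the fingers fully, or close them until they stop; force is the grip in N (None keeps the last).
- ctrl.pause(seconds).
- ctrl.inverse_kinematics(position, orientation): joint angles nearest the present ones, or None.
- eyes.read_camera(name): name is "side" or "top"; returns a dict with "img" (480x640x3 uint8, red, green, blue), "z_map" (480x640 float32, m along the optical axis (not along the pixel's ray), 0 where there is no reading), "intrinsics" (3x3 intrinsics, pixels), "rvec" (rotation vector, rad) and "tvec" (3), from world to camera coordinates, as OpenCV has them. Camera axes: x right, y down, z forward; pixel columns grow to the right and rows downward; lengths in m; the calibration is good to about 2 mm. A picture is of the moment at which its call begins.
A pose or a line that the arm cannot do raises ctrl.MotionError and nothing moves.
- ctrl.job_done(): hands the job in; it is judged then, once.
Trained networks look in the newest picture that a camera, given by its name, has taken for a name from the list of things; names that differ only in an ending like _2 or _b are one class to them, and where a whole thing is asked for, a point or a joint stands for the part that bears it (a point fixed in the world has none). Each returns a list of dicts, best first, with "p" (0 to 1); they miss things now and then, are a little off and sometimes report something else, mostly with a low value. They report only what shows in the picture. A call takes as long as a camera call. They do not tell look-alikes from the thing itself.
- eyes.recognise(camera, query): "extent" ([left, top, width, height] as shares, 0 to 1, of the picture: columns of its width, rows of its height, round what is visible of it).
- eyes.cut_out(camera, query): "mask" (480x640 bool, what is visible of it) and "extent" ([left, top, width, height] as shares, 0 to 1, of the picture: columns of its width, rows of its height, round what is visible of it).
Readings, each from a call of its own:
- read_t(): time.
- read_q(): joint angles.
- read_dq(): joint speeds.
- read_tau(): joint torques, N m.
- read_eef_pos(): TCP position.
- read_ee_rot(): TCP orientation.
- read_contact_force(): force on the tool from outside, world axes, zero at the start.
- read_wrist_torque(): the same for the moment, N m.
- read_width(): opening from 0.0 (shut) to 1.0 (fully open).
- read_grip_force(): force on a finger pad.
Only numpy, scipy, OpenCV 4.12 (cv2) and the standard library are available. Lean on these libraries where they do the work, as an engineer would, in place of code of your own. Each camera call takes 0.05 s, during which the arm holds its last target. There are 200 camera calls.

## Working session

There is one attempt and no reset: what is moved stays moved. The work goes in short steps, each a Python script; the robot and the scene stay as the last script left them, time stands still between calls to the robot, and variables do not carry over. Pictures are saved under pics/ and viewed, at most 14 in all, crops included, and the job is handed in when it is done.

```bash
ls; mkdir -p pics
cat > h.py <<'E'
import numpy as np, cv2
from bench import *
def cam(n):
    c=eyes.read_camera(n); c['R']=cv2.Rodrigues(np.array(c['rvec'],float))[0]; c['t']=np.array(c['tvec'],float).ravel(); return c
def cloud(c):
    z=c['z_map'].astype(float);K=np.array(c['intrinsics']);v,u=np.mgrid[:480,:640]
    p=np.stack([(u-K[0,2])/K[0,0]*z,(v-K[1,2])/K[1,1]*z,z],-1)
    w=(p-c['t'])@c['R']; w[z<=0]=np.nan; return w
def proj(c,P):
    q=c['R']@np.array(P,float)+c['t'];K=np.array(c['intrinsics']);return (K@q/q[2])[:2]
def save(c,n,crop=None,s=1):
    im=c['img'][:,:,::-1]
    if crop: a,b,d,e=crop; im=im[b:e,a:d]
    cv2.imwrite('pics/'+n,cv2.resize(im,None,fx=s,fy=s,interpolation=cv2.INTER_CUBIC))
E
python3 - <<'E'
from h import *
for n in ['top','side']:
    c=cam(n); save(c,n+'0.png'); w=cloud(c)
    print(n,'campos',-c['R'].T@c['t'],'axis',c['R'][2])
    for q in ['bottle0','mat','rack','crank','switch_tip','blower','full_bottle','jam_jar','cheese','olive_bowl','mouth0','peg0']:
        for r in eyes.cut_out(n,q)[:6]:
            m=r['mask']; p=w[m]; p=p[~np.isnan(p[:,0])]
            print(q,round(r['p'],2),(np.array(r['extent'])*[640,480,640,480]).round().astype(int),np.median(p,0).round(3) if len(p) else None, np.percentile(p[:,2],98).round(3) if len(p) else '')
print(ctrl.grip_depth, read_t(), read_ee_rot())
E
```

```text
pics
top campos [0.43668671 0.09765725 1.60323197] axis [ 0.06198741 -0.01716096 -0.99792939]
bottle0 0.92 [233 308  19  49] [0.245 0.328 0.04 ] 0.049
bottle0 0.82 [284 204  28  48] [0.562 0.142 0.044] 0.052
bottle0 0.79 [204 216  26  51] [0.531 0.389 0.044] 0.052
bottle0 0.69 [245 220  18  43] [0.523 0.281 0.044] 0.054
bottle0 0.48 [330 169  85  95] [ 0.59  -0.092  0.035] 0.225
rack 0.82 [329 171  89  88] [ 0.59  -0.092  0.035] 0.225
crank 0.87 [333 172  84  90] [ 0.59  -0.092  0.035] 0.225
switch_tip 0.59 [469 261   9  10] [ 0.422 -0.391  0.104] 0.114
blower 0.75 [435 157  59 115] [ 0.603 -0.375  0.017] 0.193
blower 0.7 [331 170  85  90] [ 0.59  -0.092  0.035] 0.225
blower 0.68 [329 172  90  85] [ 0.591 -0.092  0.035] 0.225
full_bottle 0.77 [306 155  17  28] [0.729 0.087 0.145] 0.222
full_bottle 0.18 [330 173  87  86] [ 0.59  -0.092  0.035] 0.225
jam_jar 0.97 [336 267  21  28] [0.387 0.001 0.088] 0.096
cheese 0.85 [257 151  35  37] [0.744 0.206 0.045] 0.052
olive_bowl 0.56 [351 137  33  32] [ 0.796 -0.088  0.021] 0.053
mouth0 0.89 [231 308  23  49] [0.245 0.329 0.04 ] 0.049
mouth0 
[... 1170 characters left out ...]
62 [274 289  28  34] [ 0.377 -0.025  0.062] 0.091
cheese 0.63 [346 224  23  33] [0.725 0.191 0.039] 0.048
cheese 0.42 [321 230  96 116] [ 0.586 -0.111  0.032] 0.228
olive_bowl 0.91 [405 271  34  27] [ 0.802 -0.073  0.028] 0.049
mouth0 0.96 [303 248  37  31] [0.56  0.128 0.037] 0.047
mouth0 0.94 [220 193  34  24] [0.448 0.568 0.031] 0.044
mouth0 0.75 [273 230  38  28] [0.521 0.268 0.034] 0.048
mouth0 0.72 [184 252  42  20] [0.247 0.312 0.033] 0.043
mouth0 0.39 [321 235  93 113] [ 0.586 -0.112  0.032] 0.223
peg0 0.57 [318 235  96 112] [ 0.586 -0.111  0.032] 0.224
peg0 0.2 [404 269  35  28] [ 0.801 -0.072  0.028] 0.049
0.0187 1.3 [-1.51072647e-05  1.61209849e-01  9.86920151e-01 -2.56864700e-05]
```

View pics/top0.png

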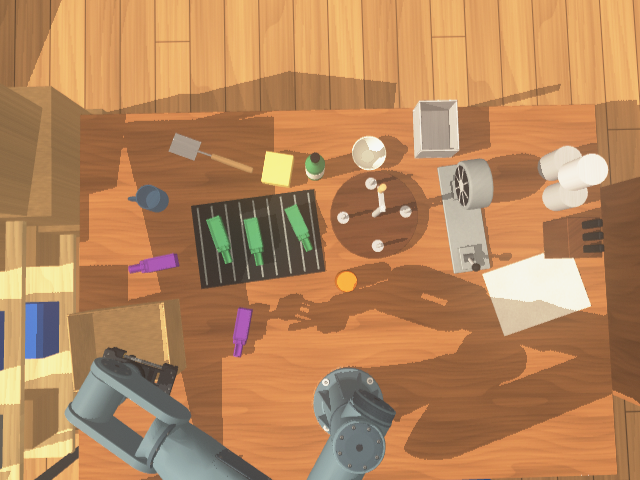

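Run:
```python
from h import *
c=cam('top'); save(c,'crop1.png',(190,150,430,300),3.3); w=cloud(c)
np.savez('top.npz',w=w,img=c['img'])
for r in eyes.cut_out('top','bottle0')[:4]:
    m=r['mask']; p=w[m]; ok=(p[:,2]>.02)&(p[:,2]<.06); xy=p[ok][:,:2]
    rect=cv2.minAreaRect((xy*1000).astype(np.float32)); print(rect, c['img'][m].mean(0).round())
# rack
z=w[:,:,2]; reg=(abs(w[:,:,0]-.59)<.25)&(abs(w[:,:,1]+.09)<.2)
d=reg&(abs(z-.035)<.006); print('disc',cv2.minEnclosingCircle((w[d][:,:2]*1000).astype(np.float32)))
for lo,hi in [(.085,.12),(.2,.24),(.25,.3)]:
    k=reg&(z>lo)&(z<hi); n,l,s,ce=cv2.connectedComponentsWithStats(k.astype(np.uint8))
    for i in range(1,n):
        if s[i,4]>0: print(lo,s[i],ce[i].round(1),np.median(w[l==i],0).round(4))
for P in [(.42,-.39,.114)]: print(proj(c,P))
```

```text
((522.9745483398438, 389.3133544921875), (148.02633666992188, 42.37747573852539), 17.186832427978516) [102. 165. 105.]
((516.235107421875, 282.08953857421875), (149.4114990234375, 42.60014724731445), 10.340989112854004) [107. 171. 109.]
((451.7055969238281, 607.2555541992188), (42.24992370605469, 153.0648193359375), 10.357266426086426) [162.  87. 161.]
((554.6248779296875, 139.56405639648438), (146.97718811035156, 41.41994857788086), 23.05768585205078) [116. 181. 116.]
disc ((601.8335571289062, -104.08138275146484), 263.4457702636719)
0.085 [419 132  19  21  86] [424.  145.3] [ 0.7863 -0.2428  0.0976]
0.085 [324 167   1   2   2] [324.  167.5] [0.7327 0.0594 0.1106]
0.085 [308 170  16   7  39] [315.4 173.8] [0.7139 0.0843 0.104 ]
0.085 [371 179   4   4  13] [372.6 180.4] [ 0.6915 -0.089   0.0996]
0.085 [407 208   4   4  13] [408.5 209.4] [ 0.5999 -0.1956  0.0992]
0.085 [373 211   5   5  10] [374.8 213.6] [ 0.5877 -0.0907  0.1037]
0.085 [342 214   4   4  10] [343.7 215.7] [0.5851 0.0022 0.0988]
0.085 [378 244   4   3  11] [379.6 244.9] [ 0.4934 -0.1037  0.0988]
0.085 [337 272  20  20 298] [346.6 281.3] [ 0.3862 -0.0017  0.0902]
0.2 [310 153  10  10  82] [314.7 157.4] [0.741  0.0871 0.2195]
0.2 [377 186   2   5   5] [377.2 188. ] [ 0.6495 -0.0846  0.2278]
0.2 [378 192   8  21 127] [381.3 202.3] [ 0.6084 -0.0954  0.2245]
0.25 [378 184   9   8  53] [382.1 187.6] [ 0.6424 -0.0919  0.2754]
[475.80300769 266.85465084]
```

View pics/side0.png

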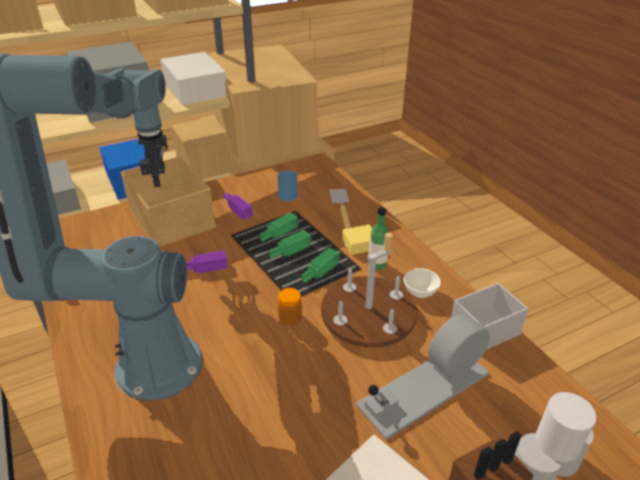

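View pics/crop1.png

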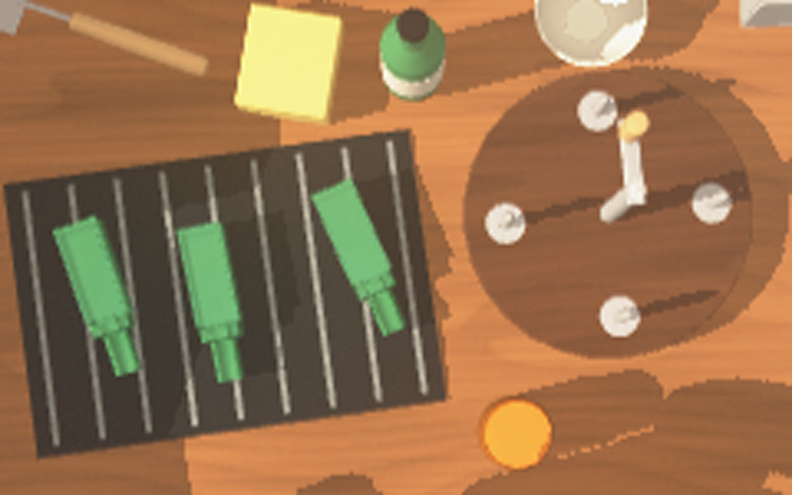

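Green bottles lie at top-view px (218,240), (254,242) and (298,227). The lookalikes are the purple bottles at (242,331) and (153,263) and the upright stoppered bottle at (315,165). The three green ones on the mat are the targets. Pegs show at about (379,245), (408,209), (372,180) and (344,216), the knob at (382,188) and the lever at (472,265).

```bash
cat >> h.py <<'E'
from scipy.spatial.transform import Rotation as Rn
Z=np.array([0,0,1.]); TH=np.radians(30)
def quat(zt,yt):
    R=np.stack([np.cross(yt,zt),yt,zt],1); q=Rn.from_matrix(R).as_quat(); return np.array([q[3],q[0],q[1],q[2]])
def bottles(c=None):
    c=c or cam('top'); w=cloud(c); out=[]
    for r in eyes.cut_out('top','bottle0'):
        m=r['mask']; col=c['img'][m].mean(0)
        if r['p']<.3 or not(col[1]>1.25*col[0] and col[1]>1.25*col[2]): continue
        p=w[m]; p=p[(p[:,2]>.02)&(p[:,2]<.06)]
        if len(p)<100: continue
        xy=p[:,:2]; (mx,my),_,_=rc=cv2.minAreaRect((xy*1000).astype(np.float32))
        B=cv2.boxPoints(rc)/1000; e=[B[1]-B[0],B[2]-B[1]]; b=max(e,key=np.linalg.norm); L=np.linalg.norm(b); b=b/L
        if not .13<L<.17: continue
        d=xy-np.array([mx,my])/1000; s=d@b; l=d@np.array([-b[1],b[0]])
        if np.ptp(l[s>.03])<np.ptp(l[s<-.05]): b=-b
        out.append((np.array([mx/1000,my/1000])+.0275*b,b,L,np.percentile(p[:,2],90)))
    return sorted(out,key=lambda o:o[0][1])
UP=.007; AX=.012   # grasp point above axis, towards the bottom
def grasp_pose(o,b,s=1,z=.025):
    b3=np.array([*b,0]); zt=-np.sin(TH)*b3-np.cos(TH)*Z; yt=s*np.cross(Z,b3)
    g=np.array([*o,z])+AX*b3+UP*Z
    return g+ctrl.grip_depth*zt, quat(zt,yt), zt
def place_pose(xy,zo,az,s=1): # zo: height of bottle origin
    a=np.array([np.cos(az),np.sin(az),0]); zt=np.cos(TH)*a-np.sin(TH)*Z; yt=s*np.cross(Z,a)
    g=np.array([*xy,zo])+AX*Z-UP*a
    return g+ctrl.grip_depth*zt, quat(zt,yt), zt
AXIS=np.array([.5925,-.0965]); PH=.074
def peg(k): t=PH+np.pi+k*np.pi/2; return AXIS+.1*np.array([np.cos(t),np.sin(t)])
E
python3 - <<'E'
from h import *
bs=bottles(); [print(*b) for b in bs]
for k in range(4): print(peg(k).round(4))
c=cam('side'); w=cloud(c); z=w[:,:,2]
reg=(abs(w[:,:,0]-.59)<.13)&(abs(w[:,:,1]+.09)<.13)
for lo,hi in [(.085,.12),(.245,.3)]:
    k=reg&(z>lo)&(z<hi); n,l,st,ce=cv2.connectedComponentsWithStats(k.astype(np.uint8))
    for i in range(1,n): print(lo,st[i,4],np.mean(w[l==i],0).round(4),w[l==i][:,2].max().round(3))
c2=cam('top'); w=cloud(c2); z=w[:,:,2]
for lo,hi in [(.005,.03),(.03,.08),(.08,.13),(.13,.21)]:
    k=(abs(w[:,:,1]+.37)<.09)&(w[:,:,0]<.75)&(w[:,:,0]>.3)&(z>lo)&(z<hi)
    n,l,st,ce=cv2.connectedComponentsWithStats(k.astype(np.uint8))
    for i in range(1,n):
        if st[i,4]>5: print('blow',lo,st[i,4],np.nanmin(w[l==i],0).round(3),np.nanmax(w[l==i],0).round(3))
save(cam('side'),'c2.png',(300,200,520,440),2.5)
for s in (1,-1):
    for o,b,_,_ in bs:
        p,q,zt=grasp_pose(o,b,s)
        for P in (p,p-.1*zt,p+.22*Z): j=ctrl.inverse_kinematics(P,q); print('g',s,None if j is None else np.round(j,2))
    for k,az in ((1,.2),(3,-.2),(0,0.)):
        for zo in (.255,.1375):
            p,q,_=place_pose(peg(k),zo,az,s); j=ctrl.inverse_kinematics(p,q); print('p',k,s,None if j is None else np.round(j,2))
    p,q,_=place_pose((.42,-.05),.3,0,s); j=ctrl.inverse_kinematics(p,q); print('via',s,None if j is None else np.round(j,2))
E
```

```text
[0.57870946 0.14995479] [0.9230665  0.38464028] 0.14712337 0.050025982939537535
[0.54288794 0.2871987 ] [0.9853872  0.17032914] 0.1501487 0.05040949772620489
[0.54996152 0.39859147] [0.9503584  0.31115746] 0.15017807 0.05054100324743772
[ 0.4928 -0.1039]
[ 0.5999 -0.1962]
[ 0.6922 -0.0891]
[0.5851 0.0032]
0.085 15 [ 0.5839 -0.0029  0.0942] 0.105
0.085 18 [ 0.69   -0.0958  0.0942] 0.111
0.085 51 [ 0.5893 -0.1064  0.1024] 0.119
0.085 19 [ 0.4915 -0.1109  0.0957] 0.104
0.085 21 [ 0.5986 -0.2026  0.0945] 0.103
0.245 83 [ 0.6398 -0.1013  0.2629] 0.276
blow 0.005 2473 [ 0.397 -0.46   0.005] [ 0.75  -0.311  0.03 ]
blow 0.005 8 [ 0.672 -0.296  0.005] [ 0.685 -0.283  0.008]
blow 0.005 6 [ 0.563 -0.308  0.006] [ 0.577 -0.299  0.009]
blow 0.005 8 [ 0.379 -0.457  0.005] [ 0.392 -0.448  0.009]
blow 0.005 6 [ 0.308 -0.344  0.005] [ 0.321 -0.34   0.009]
blow 0.03 123 [ 0.616 -0.364  0.03 ] [ 0.704 -0.346  0.08 ]
blow 0.03 317 [ 0.413 -0.418  0.03 ] [ 0.486 -0.362  0.08 ]
blow 0.08 234 [ 0.594 -0.383  0.08 ] [ 0.739 -0.345  0.13 ]
blow 0.08 6 [ 0.596 -0.407  0.115] [ 0.598 -0.389  0.128]
blow 0.08 6
[... 694 characters left out ...]
 0.81  3.06]
p 0 1 [-0.9  -0.07  2.53  1.72  0.76  2.37]
via 1 None
g -1 [ 0.13  0.85  1.2  -0.13  1.59  1.33]
g -1 [ 0.14  0.85  1.02 -0.13  1.78  1.32]
g -1 [ 0.13  0.61  1.12 -0.14  1.91  1.29]
g -1 [0.27 0.88 1.16 0.05 1.62 1.66]
g -1 [0.26 0.87 0.98 0.05 1.81 1.66]
g -1 [0.27 0.64 1.08 0.05 1.94 1.67]
g -1 [0.43 1.01 0.92 0.06 1.73 1.68]
g -1 [0.42 1.04 0.69 0.06 1.94 1.68]
g -1 [0.43 0.8  0.83 0.06 2.04 1.69]
p 1 -1 [-0.91  0.02  2.09  1.28  0.94 -0.32]
p 1 -1 [-0.91  0.29  2.11  1.51  0.89 -0.68]
p 3 -1 [-0.19 -0.21  2.3  -0.55  0.01  2.12]
p 3 -1 [-0.19  0.12  2.33  3.15  0.36 -1.58]
p 0 -1 [-0.9  -0.51  2.49  1.22  0.81 -0.08]
p 0 -1 [-0.9  -0.07  2.53  1.72  0.76 -0.77]
via -1 None
```

View pics/c2.png

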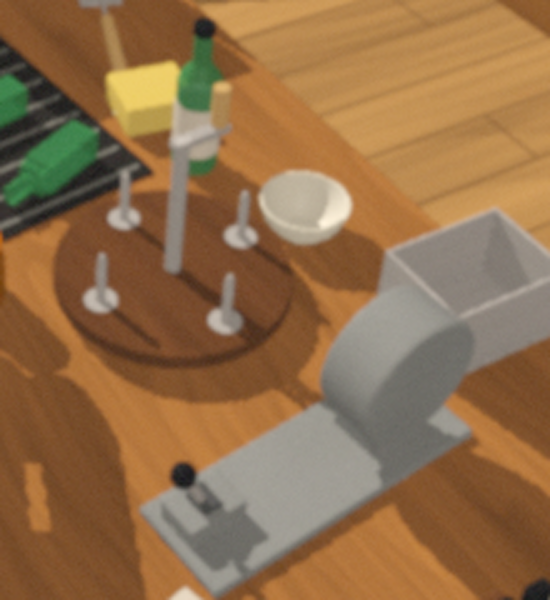

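The crop confirms the disc with four free pegs, the crank arm pointing away, and the black lever tip leaning to the robot at about px (183,475) of the crop. Before moving, I'll scan for feasible tilt and azimuth pairs.

```bash
sed -i 's/^AXIS=.*/AXIS=np.array([.5925,-.098]); PH=.074/; s/^def grasp_pose(o,b,s=1,z=.025):/def grasp_pose(o,b,s=1,z=.025,TH=0.,AX=AX):/; s/^def place_pose(xy,zo,az,s=1):/def place_pose(xy,zo,az,s=1,TH=0.,AX=AX):/' h.py
python3 - <<'E'
from h import *
ik=lambda P,q:(lambda j:'None' if j is None else ' '.join('%.2f'%x for x in j))(ctrl.inverse_kinematics(P,q))
s=-1
for k,ths,azs in ((1,(0,8,15),(-.2,0,.2)),(3,(15,30,40),(-.3,-.1,)),(0,(30,45,55),(-.3,0,.3))):
  for th in ths:
    for az in azs:
      print('peg',k,th,az,' | '.join(ik(*place_pose(peg(k),zo,az,s,np.radians(th))[:2]) for zo in (.1375,.25,.38)))
bs=bottles()
for (o,b,_,_),th in zip(bs,(8,45,30)):
    p,q,zt=grasp_pose(o,b,s,.025,np.radians(th)); print('g',ik(p,q),'|',ik(p+.25*Z,q),'|',ik(p+.35*Z,q))
for x in (.45,.5,.55):
  for z in (.25,.32,.4): print('via',x,z,ik(*place_pose((x,.0),z,0,s,np.radians(20))[:2]))
E
```

```text
peg 1 0 -0.2 -0.78 0.63 2.24 2.54 1.34 -1.42 | -0.78 0.24 2.32 2.47 1.10 -1.22 | -0.78 -0.16 2.31 2.27 0.80 -0.87
peg 1 0 0 -0.92 0.64 2.19 2.20 1.38 -1.32 | -0.92 0.28 2.27 2.14 1.22 -1.07 | -0.92 -0.09 2.25 1.97 1.04 -0.70
peg 1 0 0.2 -1.00 0.66 2.10 1.92 1.43 -1.21 | -1.00 0.34 2.17 1.88 1.35 -0.97 | -1.00 0.01 2.16 1.79 1.26 -0.63
peg 1 8 -0.2 -0.78 0.49 2.27 2.50 1.12 -1.34 | -0.78 0.11 2.32 2.36 0.87 -1.09 | -0.78 -0.24 2.27 2.00 0.64 -0.60
peg 1 8 0 -0.91 0.51 2.22 2.14 1.19 -1.22 | -0.91 0.16 2.27 2.01 1.04 -0.92 | -0.91 -0.17 2.22 1.77 0.92 -0.50
peg 1 8 0.2 -0.99 0.55 2.13 1.85 1.28 -1.12 | -0.99 0.23 2.17 1.76 1.21 -0.84 | -0.99 -0.07 2.13 1.63 1.17 -0.47
peg 1 15 -0.2 -0.77 0.38 2.28 2.43 0.92 -1.25 | -0.77 0.02 2.31 2.19 0.69 -0.91 | -0.77 -0.29 2.23 1.67 0.55 -0.28
peg 1 15 0 -0.89 0.40 2.23 2.06 1.02 -1.11 | -0.89 0.07 2.25 1.86 0.90 -0.76 | -0.89 -0.22 2.18 1.56 0.85 -0.29
peg 1 15 0.2 -0.97 0.45 2.14 1.77 1.14 -1.01 | -0.97 0.15 2.16 1.64 1.10 -0.70 | -0.97 -0.12 2.09 1.47 1.11 -0.33
peg 3 15 -0.3 -0.10 0.35 2.34 3.40 0.87 -1.68 | -0.10 -0.05 2.37 3.54 0.52 -1.87 | N
[... 1441 characters left out ...]
55 0.3 -0.78 -0.08 2.25 0.77 0.82 -0.01 | -0.78 -0.29 2.16 0.62 1.05 0.23 | -0.78 -0.41 1.97 0.55 1.30 0.41
g 0.08 0.62 1.52 -0.05 1.14 1.26 | 0.08 0.33 1.38 -0.05 1.56 1.24 | 0.08 0.29 1.24 -0.05 1.75 1.23
g 0.26 1.06 0.93 0.07 1.93 1.66 | 0.26 0.79 0.87 0.08 2.26 1.69 | 0.26 0.75 0.75 0.10 2.43 1.71
g 0.43 1.01 0.92 0.05 1.73 1.67 | 0.43 0.78 0.79 0.06 2.09 1.70 | 0.43 0.76 0.64 0.07 2.26 1.71
via 0.45 0.25 None
via 0.45 0.32 None
via 0.45 0.4 None
via 0.5 0.25 None
via 0.5 0.32 -0.57 -0.74 2.55 1.29 0.56 0.11
via 0.5 0.4 -0.57 -0.85 2.43 0.99 0.66 0.48
via 0.55 0.25 -0.46 -0.29 2.49 2.06 0.49 -0.70
via 0.55 0.32 -0.46 -0.49 2.44 1.55 0.43 -0.14
via 0.55 0.4 -0.46 -0.63 2.34 1.08 0.49 0.38
```

```bash
cat >> h.py <<'E'
S=-1
def pick(o,b,th,AX=AX):
    ctrl.ungrasp(); p,q,zt=grasp_pose(o,b,S,.025,th,AX)
    ctrl.reach(p-.14*zt,q)
    c=cam('top'); 
    ctrl.movel(p-.05*zt,q,speed=.15); hit=ctrl.movel(p,q,speed=.06,threshold=8)
    ctrl.close(25); w=read_width()*88; 
    ctrl.movel(read_eef_pos()+.12*Z,None,speed=.12); print('pick hit',hit,'width',w,read_width()*88,read_grip_force(),read_contact_force()); return w
E
python3 - <<'E'
from h import *
bs=bottles(); [print(*b) for b in bs]
o,b=bs[0][:2]; th=np.radians(8)
pick(o,b,th)
p=read_eef_pos(); ctrl.movel([p[0],p[1],.44],None,speed=.15)
P,q,zt=place_pose(peg(1),.43,.2,S,th)
try: ctrl.movel(P,q,speed=.15)
except ctrl.MotionError as e: print('ME',e)
print(read_eef_pos(),P,read_q(),read_t())
save(cam('side'),'s3.png',(150,60,550,360),2)
E
```

```text
[0.5805748  0.15043603] [0.92093956 0.3897055 ] 0.14796422 0.05008031334379477
[0.54251731 0.2871611 ] [0.9835043 0.1808848] 0.14794126 0.05014400962358463
[0.54986543 0.39872037] [0.94792765 0.31848583] 0.14960122 0.05005767456778341
pick hit False width 41.77889351991289 41.50094596385368 24.98624788597226 [-0.0978533   1.02728504 -1.64438157]
[ 0.61123021 -0.1950381   0.43985591] [ 0.61118167 -0.19543805  0.43939746] [-0.99050874 -0.15205737  2.08736281  1.5716246   1.16715124 -0.33885447] 12.5167
```

View pics/s3.png

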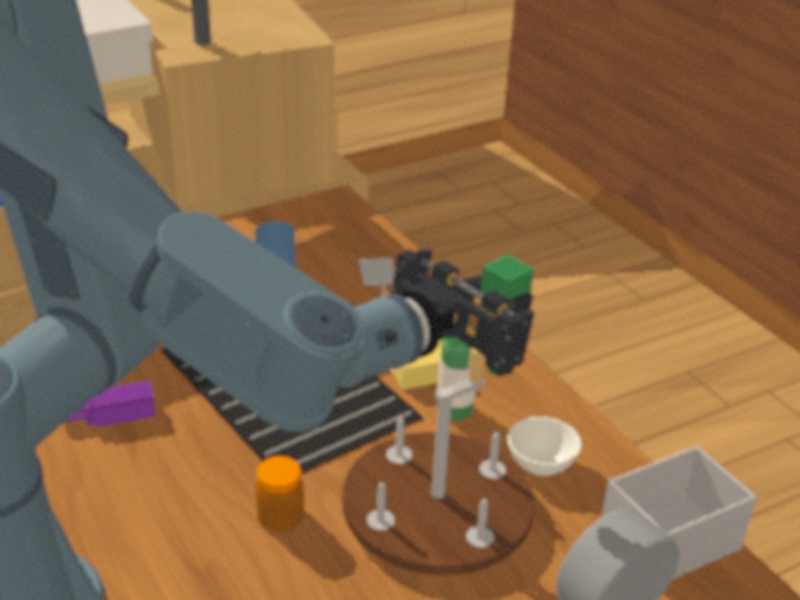

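The bottle is held neck down above peg1. The forearm housing looks low, so I'll lower to just above the peg and check both clearance and mouth alignment.

Run:
```python
from h import *
th=np.radians(8)
P,q,zt=place_pose(peg(1),.235,.2,S,th)
ctrl.movel(P,q,speed=.15)
c=cam('side'); w=cloud(c); save(c,'s4.png',(200,150,500,375),2.6)
K=c['intrinsics']
k=(w[:,:,0]>.2)&(w[:,:,0]<.5)&(w[:,:,1]<-.12)&(w[:,:,1]>-.4)&(w[:,:,2]>.03); p=w[k]; print('low arm',p[p[:,2].argsort()[:3]].round(3))
# neck centre from side cloud
k=(abs(w[:,:,0]-.6)<.05)&(abs(w[:,:,1]+.196)<.05)&(w[:,:,2]>.11)&(w[:,:,2]<.3)
g=k&(c['img'][:,:,1]>1.2*c['img'][:,:,0].astype(float))
for a,b in ((.13,.15),(.15,.17),(.19,.28)): m=g&(w[:,:,2]>a)&(w[:,:,2]<b); print(a,m.sum(),np.mean(w[m],0).round(4) if m.sum() else '', proj(c,[*peg(1),(a+b)/2]), np.argwhere(m)[:,1].min() if m.sum() else 0, np.argwhere(m)[:,1].max() if m.sum() else 0)
print(read_contact_force(),peg(1))
```

```text
low arm [[ 0.488 -0.193  0.03 ]
 [ 0.496 -0.124  0.03 ]
 [ 0.468 -0.383  0.03 ]]
0.13 0  [391.64615005 299.55043434] 0 0
0.15 0  [392.25215595 294.01850454] 0 0
0.19 315 [ 0.5918 -0.2081  0.2648] [394.61446926 272.45410817] 383 407
[-0.7488651  -0.57761321 -2.6635347 ] [ 0.59989325 -0.19772632]
```

View pics/s4.png

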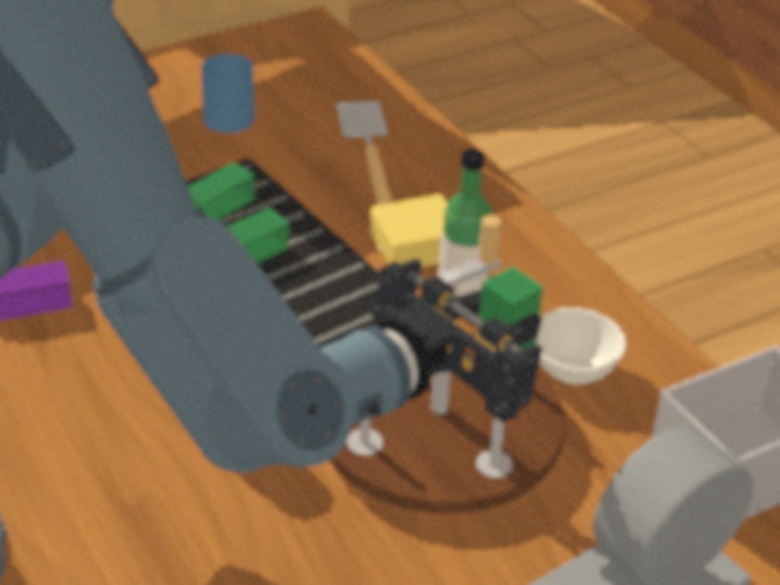

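Run:
```python
from h import *
c=cam('side'); w=cloud(c)
for u,v in ((315,304),(292,327),(310,326),(330,322),(270,290),(345,300)): print(u,v,w[v,u].round(3))
c=cam('top'); w=cloud(c); save(c,'t5.png',(300,140,460,320),3.3)
```

```text
315 304 [ 0.317 -0.301  0.336]
292 327 [ 0.273 -0.273  0.26 ]
310 326 [ 0.291 -0.328  0.306]
330 322 [ 0.342 -0.324  0.291]
270 290 [ 0.259 -0.19   0.311]
345 300 [ 0.408 -0.275  0.286]
```

View pics/t5.png

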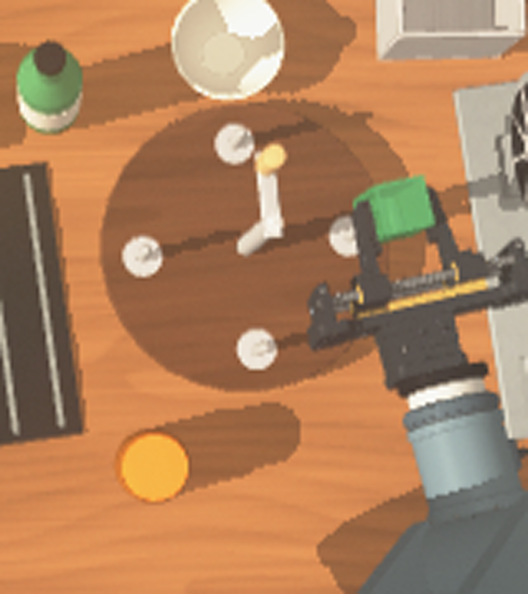

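Clearance is fine, with the housing about 0.12 m up after descent. Next I'll check the bottle's centre from its top face, then lower under a force guard.

```bash
cat >> h.py <<'E'
def topface(c,xy):
    w=cloud(c); im=c['img'].astype(float); g=(im[:,:,1]>1.25*im[:,:,0])&(abs(w[:,:,0]-xy[0])<.05)&(abs(w[:,:,1]-xy[1])<.05)
    zs=w[g][:,2]; zt=np.percentile(zs,90); m=g&(w[:,:,2]>zt-.008); rc=cv2.minAreaRect((w[m][:,:2]*1000).astype(np.float32))
    A=np.c_[w[m][:,:2],np.ones(m.sum())]; n=np.linalg.lstsq(A,w[m][:,2],rcond=None)[0][:2]
    return np.round(rc[0],1),np.round(rc[1],1),zt.round(4),n.round(3)
def lower(k,az,th,z0=.235,dx=(0,0)):
    P,q,zt=place_pose(peg(k)+dx,.1335,az,S,th); P0=place_pose(peg(k)+dx,z0,az,S,th)[0]
    ctrl.movel(P0,q,speed=.1); hit=ctrl.movel(P,q,speed=.06,threshold=7); h=read_eef_pos()[2]-P[2]+.1335
    print('lower hit',hit,'origin z est',h.round(4),'(seated .1375)',read_contact_force().round(1)); return h
def letgo(k,az,th):
    zt=place_pose(peg(k),.2,az,S,th)[2]; ctrl.ungrasp(); ctrl.movel(read_eef_pos()-.13*zt,None,speed=.12)
E
python3 - <<'E'
from h import *
print(topface(cam('top'),peg(1)),peg(1))
h=lower(1,.2,np.radians(8))
E
```

```text
(array([ 599. , -196.9]), array([41.7, 42.9]), np.float64(0.2858), array([-0.005, -0.01 ])) [ 0.59989325 -0.19772632]
lower hit True origin z est 0.1377 (seated .1375) [-0.4 -0.3  3.5]
```

Run:
```python
from h import *
letgo(1,.2,np.radians(8))
p=read_eef_pos(); ctrl.movel([p[0],p[1],.42],None)
c=cam('top'); bs=bottles(c); [print(*b) for b in bs]; print(topface(c,peg(1)))
ik=lambda P,q:(lambda j:'None' if j is None else ' '.join('%.2f'%x for x in j))(ctrl.inverse_kinematics(P,q))
for i in (0,1):
  for th in (40,50):
    p,q,zt=grasp_pose(*bs[-1-i][:2],S,.025,np.radians(th)); print(i,th,ik(p,q),'|',ik(p-.14*zt,q),'|',ik(p+.3*Z,q))
for k,az in ((3,-.1),(3,-.2),(0,-.2),(0,0)):
  for th in (40,50): print(k,az,th,' | '.join(ik(*place_pose(peg(k),zo,az,S,np.radians(th))[:2]) for zo in (.1375,.25,.38)))
print(read_t())
```

```text
[0.54272966 0.28715889] [0.98233706 0.18712004] 0.14967446 0.049958301531603896
(array([ 599.4, -197.5]), array([40.9, 43.7]), np.float64(0.1883), array([0.034, 0.001]))
0 40 0.27 1.00 1.01 0.05 1.83 1.64 | 0.26 1.09 0.61 0.05 2.14 1.65 | 0.27 0.71 0.87 0.07 2.26 1.67
0 50 0.26 1.13 0.85 0.06 2.04 1.65 | None | 0.26 0.82 0.76 0.09 2.43 1.69Traceback (most recent call last):
  File "<stdin>", line 8, in <module>
IndexError: list index out of range
```

```bash
sed -i 's/ctrl.reach(p-.14\*zt,q)/ctrl.reach(p-.05*zt+.08*Z,q)/; s/^    c=cam(.top.); $//' h.py
cat >> h.py <<'E'
def find(n):
    for _ in range(6):
        b=bottles()
        if len(b)>=n: break
    return b
E
python3 - <<'E'
from h import *
bs=find(2); [print(*b) for b in bs]
ik=lambda P,q:(lambda j:'None' if j is None else ' '.join('%.2f'%x for x in j))(ctrl.inverse_kinematics(P,q))
for i in range(len(bs)):
  for th in (40,50):
    p,q,zt=grasp_pose(*bs[i][:2],S,.025,np.radians(th)); print(i,th,ik(p,q),'|',ik(p-.05*zt+.08*Z,q),'|',ik(p+.3*Z,q))
for k,az in ((3,-.1),(3,-.2),(0,-.2),(0,0)):
  for th in (40,50): print(k,az,th,' | '.join(ik(*place_pose(peg(k),zo,az,S,np.radians(th))[:2]) for zo in (.1375,.25,.38)))
save(cam('top'),'t6.png')
E
```

```text
[0.54267547 0.28726556] [0.9830542  0.18331511] 0.14980252 0.049851581010703874
[0.55036377 0.39846497] [0.95025957 0.31145915] 0.15061457 0.0498151477544733
0 40 0.27 1.00 1.01 0.05 1.83 1.65 | 0.26 0.92 0.88 0.06 2.03 1.66 | 0.27 0.71 0.87 0.07 2.26 1.68
0 50 0.26 1.13 0.85 0.07 2.03 1.65 | 0.26 1.08 0.70 0.07 2.24 1.66 | 0.26 0.82 0.76 0.09 2.43 1.69
1 40 0.42 1.15 0.73 0.07 1.96 1.68 | 0.42 1.11 0.56 0.08 2.17 1.69 | 0.42 0.90 0.56 0.10 2.37 1.72
1 50 0.42 1.30 0.52 0.09 2.19 1.69 | None | 0.42 1.04 0.39 0.14 2.57 1.76
3 -0.1 40 -0.27 0.04 2.28 1.91 0.14 -0.45 | -0.27 -0.22 2.22 0.44 0.31 1.04 | -0.27 -0.39 2.07 0.22 0.61 1.28
3 -0.1 50 -0.25 0.03 2.18 0.40 0.25 1.07 | -0.25 -0.18 2.11 0.19 0.53 1.29 | -0.25 -0.31 1.94 0.13 0.83 1.36
3 -0.2 40 -0.20 0.05 2.27 3.15 0.05 -1.58 | -0.20 -0.21 2.21 -0.00 0.27 1.57 | -0.20 -0.37 2.05 -0.00 0.59 1.57
3 -0.2 50 -0.20 0.04 2.17 -0.00 0.23 1.57 | -0.20 -0.17 2.10 -0.00 0.52 1.57 | -0.20 -0.30 1.93 -0.00 0.81 1.57
0 -0.2 40 -0.67 -0.19 2.49 1.50 0.35 -0.24 | -0.67 -0.51 2.41 0.72 0.55 0.61 | -0.67 -0.66 2.22 0.49 0.83 0.91
0 -0.2 50 -0.61 -0.19 2.38 0.75 0.39 0.54 | -0.61 -0.44 2.29 0.42 0.68 0.92 | -0.61 -0.56 2.10 0.32 0.97 1.07
0 0 40 -0.81 -0.16 2.46 1.35 0.61 -0.33 | -0.81 -0.47 2.39 0.91 0.78 0.23 | -0.81 -0.63 2.20 0.72 1.01 0.54
0 0 50 -0.72 -0.17 2.37 0.90 0.57 0.16 | -0.72 -0.41 2.27 0.62 0.82 0.53 | -0.72 -0.53 2.08 0.50 1.09 0.73
```

View pics/t6.png

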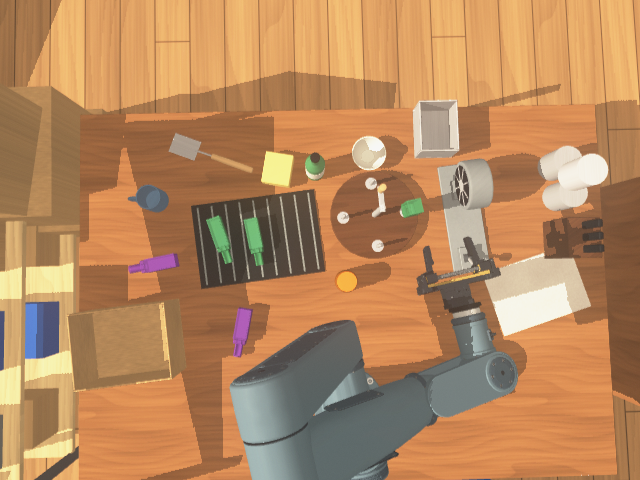

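View shows bottle 1 seated upright on peg1 (412,208); the two others are at (218,240) and (254,242). Next is the left bottle to peg3.

```bash
sed -i 's/ctrl.reach(p-.05\*zt+.08\*Z,q)/ctrl.reach(p-.01*zt+.10*Z,q)/; s/ctrl.movel(p-.05\*zt,q,speed=.15)/ctrl.movel(p-.01*zt+.03*Z,q,speed=.15)/' h.py
python3 - <<'E'
from h import *
th=np.radians(47); az=-.2
# leave the rack area at height, then to the mat
bs=find(2); o,b=bs[-1][:2]; print(o,b)
ctrl.movel([.42,-.2,.42],quat(-Z,np.array([0,-1.,0])),speed=.2)
print(read_q().round(2))
pick(o,b,th)
p=read_eef_pos(); ctrl.movel([p[0]-.03,p[1]-.03,.24],None,speed=.15); print(read_q().round(2))
P,q,zt=place_pose(peg(3),.30,az,S,th)
try: ctrl.movel(P,q,speed=.12)
except ctrl.MotionError as e: print('ME',e); ctrl.reach(P,q)
print(read_q().round(2),P,read_eef_pos())
P,q,zt=place_pose(peg(3),.235,az,S,th); ctrl.movel(P,q,speed=.1)
c=cam('top');print(topface(c,peg(3)),peg(3),topface(c,peg(1)),read_t()); save(c,'t7.png',(180,130,500,370),2.5)
E
```

```text
[0.54968856 0.39921614] [0.94745725 0.31988236]
[-0.7  -0.16  1.6   0.    1.71  0.87]
pick hit False width 41.86412473310808 41.47455372568103 24.977840648498386 [-0.56349005 -0.09426739 -1.64963356]
[0.4  0.9  0.76 0.08 2.29 1.67]
[-0.2  -0.25  2.08 -0.    0.57  1.57] [5.90745437e-01 5.83306886e-04 2.98323686e-01] [0.59082709 0.0007869  0.29835499]
(array([584.5,   2.6]), array([41.7, 42.4]), np.float64(0.287), array([ 0.005, -0.011])) [0.58510675 0.00172632] (array([ 599.1, -197. ]), array([41.4, 43.2]), np.float64(0.1882), array([-0.016,  0.001])) 32.825
```

View pics/t7.png

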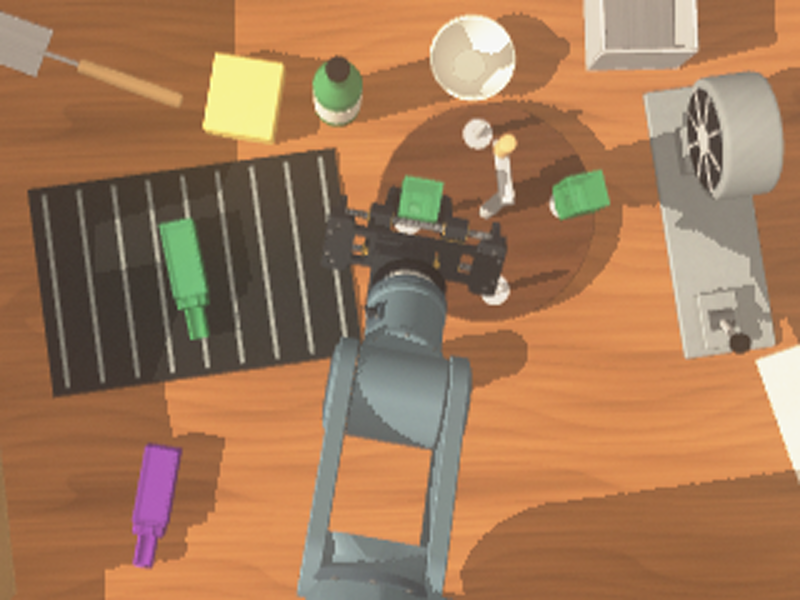

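Bottle 2 is level above peg3 (centre within 1 mm) and the post is clear ahead of the gripper. I'll lower and release it.

Run:
```python
from h import *
th=np.radians(47); az=-.2
h=lower(3,az,th)
if h<.142:
    letgo(3,az,th)
    print(read_eef_pos(),read_q().round(2))
    p=read_eef_pos(); ctrl.movel([p[0]-.03,p[1]+.03,.36],quat(-Z,np.array([0,-1.,0])),speed=.15)
    c=cam('top'); print(topface(c,peg(3)),topface(c,peg(1)))
    for b in bottles(c): print(*b)
print(read_t(),read_eef_pos())
```

```text
lower hit True origin z est 0.1371 (seated .1375) [0.3 0.6 2.5]
[0.50307135 0.01823633 0.22843915] [-0.2  -0.41  2.34 -0.    0.47  1.57]
(array([585.1,   1.7]), array([41.3, 42.1]), np.float64(0.1885), array([-0.018, -0.039])) (array([ 598.8, -197.2]), array([40.9, 42.5]), np.float64(0.1882), array([0.009, 0.017]))
[0.54307233 0.28710572] [0.98454154 0.17515112] 0.15052365 0.0503092207261455
37.975 [0.47258683 0.04828066 0.35934717]
```

Run:
```python
from h import *
th=np.radians(47); az=-.1
bs=find(1); o,b=bs[-1][:2]; print(o,b)
pick(o,b,th)
p=read_eef_pos(); ctrl.movel([p[0]-.04,p[1]-.03,.27],None,speed=.15)
P,q,zt=place_pose(peg(0),.32,az,S,th)
try: ctrl.movel(P,q,speed=.12)
except ctrl.MotionError as e: print('ME',e); ctrl.reach(P,q)
print(read_q().round(2),P,read_eef_pos())
P,q,zt=place_pose(peg(0),.235,az,S,th); ctrl.movel(P,q,speed=.1)
c=cam('top');print(topface(c,peg(0)),peg(0),topface(c,peg(1)),topface(c,peg(3)))
h=lower(0,az,th)
if h<.142:
    letgo(0,az,th); p=read_eef_pos(); ctrl.movel([p[0],p[1],.36],quat(-Z,np.array([0,-1.,0])),speed=.15)
    c=cam('top'); print([topface(c,peg(k)) for k in (0,1,3)]); save(c,'t8.png',(200,130,520,370),2.5)
print(read_t(),read_eef_pos())
```

```text
[0.54293059 0.28729526] [0.9822126  0.18777202]
pick hit False width 41.69854368674908 41.59377639391092 24.9993611080572 [ 0.15053559 -0.70602296 -1.90021901]
[-0.69 -0.54  2.23  0.52  0.87  0.76] [ 0.4984983  -0.10596763  0.31832369] [ 0.49856813 -0.10572307  0.31838882]
(array([ 492.4, -104.8]), array([43.2, 40.8]), np.float64(0.2874), array([0.013, 0.009])) [ 0.49277368 -0.10539325] (array([ 599. , -197.1]), array([42.2, 41.8]), np.float64(0.1881), array([-0.003, -0.022])) (array([585. ,   1.7]), array([41.8, 42. ]), np.float64(0.1886), array([-0.002,  0.021]))
lower hit True origin z est 0.1367 (seated .1375) [0.9 0.1 3.1]
[(array([ 492.7, -105.2]), array([41.2, 40.7]), np.float64(0.1886), array([-0.028, -0.004])), (array([ 599.3, -197.3]), array([41.5, 43. ]), np.float64(0.1879), array([0.006, 0.026])), (array([584.7,   1.7]), array([41.9, 41.8]), np.float64(0.1888), array([0.003, 0.021]))]
53.125 [ 0.4092899  -0.09619498  0.35876345]
```

View pics/t8.png

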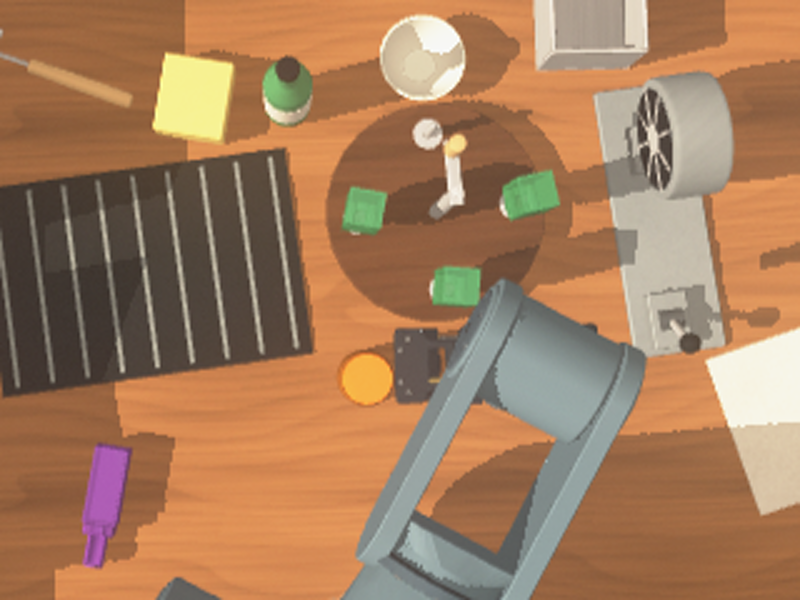

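All three bottles stand on pegs 0, 1 and 3 (crop px (457,286), (530,194), (364,210)), the mat is empty and the bystanders look unmoved. Now the switch goes on.

```bash
cat >> h.py <<'E'
HG=np.array([.454,-.390]); BA=np.array([np.cos(.15),np.sin(.15)])
def tipnow():
    c=cam('top'); w=cloud(c); d=w[:,:,:2]-HG; m=(np.hypot(d[:,:,0],d[:,:,1])<.06)&(w[:,:,2]>.088)&(w[:,:,2]<.13); p=w[m]; return p.mean(0).round(4),m.sum()
def sw(sgn,end,thr=15):
    q=quat(-Z,-np.array([-BA[1],BA[0],0])); at=lambda s,z:np.array([*(HG+sgn*s*BA),z])
    ctrl.close(20); ctrl.reach(at(-.1,.3),q); ctrl.movel(at(-.1,.088),q,speed=.15)
    hit=ctrl.movel(at(end,.088),q,speed=.06,threshold=thr)
    p=read_eef_pos(); print('hit',hit,'s',((p[:2]-HG)@BA*sgn).round(4),read_contact_force().round(1))
    ctrl.movel(at(-.1,.088),q,speed=.15); ctrl.movel(at(-.1,.3),q,speed=.2)
E
python3 - <<'E'
from h import *
print(read_q().round(2))
ctrl.movel([.38,-.3,.36],None,speed=.2)
print(tipnow())
sw(1,.02)
ctrl.movel([.33,-.33,.33],None,speed=.2)
c=cam('side'); save(c,'s9.png',(330,340,450,440),5); print(tipnow(),read_t())
E
```

```text
[-0.52 -0.26  1.8   0.    1.61  1.06]
(array([ 0.4193, -0.392 ,  0.1059]), np.int64(58))
hit True s 0.0074 [-3.8 -1.   3. ]
(array([ 0.4823, -0.3848,  0.1038]), np.int64(59)) 62.15
```

View pics/s9.png

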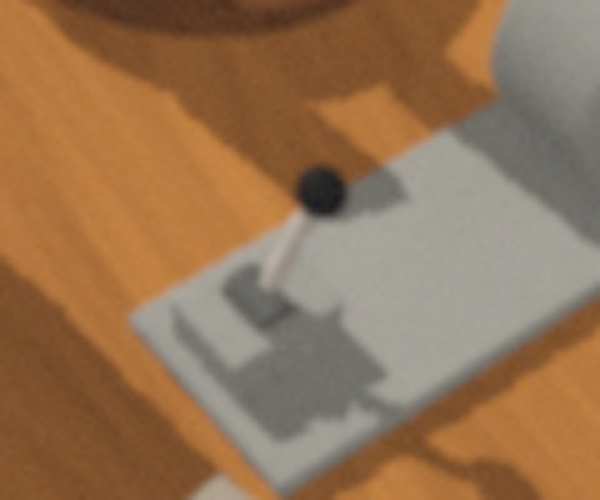

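The lever now leans away from the robot (tip at crop px (322,192)), 63 mm on from its old place and against its stop. Now the crank.

```bash
cat >> h.py <<'E'
def kp(t,z=.238,r=.05): return np.array([*(AXIS+r*np.array([np.cos(t),np.sin(t)])),z])
def kq(y): return quat(-Z,np.array([np.sin(y),-np.cos(y),0])) # yaw y from y_t=-Y
def knob():
    c=cam('top'); w=cloud(c); d=w[:,:,:2]-AXIS; m=(np.hypot(d[:,:,0],d[:,:,1])<.08)&(abs(w[:,:,2]-.277)<.008); p=w[m]
    v=p.mean(0)[:2]-AXIS; return m.sum(),np.arctan2(v[1],v[0]).round(3),np.hypot(*v).round(4)
def seg(t0,t1,thr=None,F=15):
    n=max(2,int(np.ceil((t1-t0)/.2))); h=(t1-t0)/2
    ctrl.movel(kp(t0),kq(-h),speed=.1); ctrl.close(F); print('grip',read_width()*88,read_contact_force().round(1))
    fm=0
    for t in np.linspace(t0,t1,n+1)[1:]:
        if ctrl.movel(kp(t),kq(t-t0-h),speed=.05,threshold=thr): print('stopped near',t); break
        fm=max(fm,np.linalg.norm(read_contact_force()))
    print('seg end',t,'fmax',fm.round(1),read_contact_force().round(1),read_q().round(2)); ctrl.ungrasp()
    p=read_eef_pos()[:2]-AXIS; return np.arctan2(p[1],p[0])
E
python3 - <<'E'
from h import *
print(knob()); t=PH
ctrl.ungrasp(); ctrl.movel(kp(t,.37),kq(-1),speed=.2); ctrl.movel(kp(t,.25),kq(-1),speed=.1)
a=seg(t,t+2.0); print('tool angle',a,read_t())
ctrl.movel(read_eef_pos()+.1*Z,None); 
c=cam('top'); save(c,'t10.png',(280,130,480,290),3.5); print(knob())
E
```

```text
(np.int64(42), np.float64(0.09), np.float64(0.0508))
grip 19.549831017777098 [ 5.2  1.4 -2. ]
seg end 2.074 fmax 9.2 [ 3.6 -8.  -2.6] [-0.3   0.17  1.62 -0.    1.35  0.27]
tool angle 2.074218731442953 72.8917
(np.int64(0), np.float64(nan), np.float64(nan))h.py:81: RuntimeWarning: Mean of empty slice.
  v=p.mean(0)[:2]-AXIS; return m.sum(),np.arctan2(v[1],v[0]).round(3),np.hypot(*v).round(4)
  ret = um.true_divide(
```

View pics/t10.png

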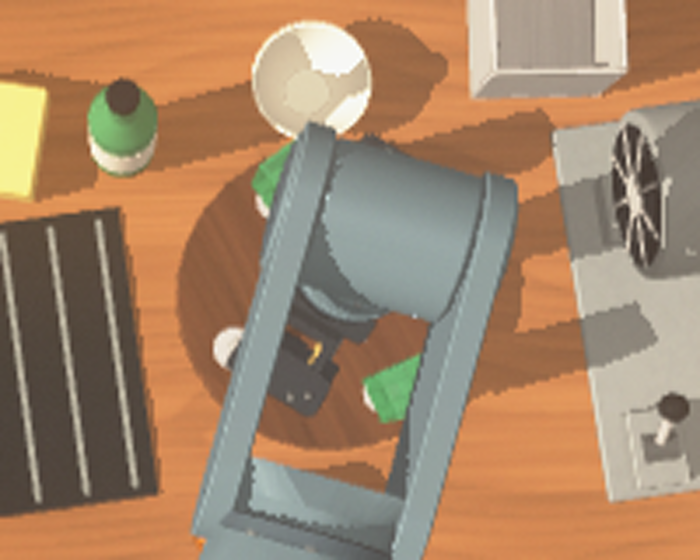

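The disc has turned with its bottles (seen at (270,185) and (395,390)) and the lever is still on. I'll continue to the far stop.

Run:
```python
from h import *
t=2.074
ctrl.movel(kp(t,.25),kq(-1),speed=.15)
seg(t,t+2.0); t+=2.0
seg(t,t+1.9); t+=1.9
a=seg(t,6.45,thr=22,F=20); print('tool angle',a+2*np.pi,read_t())
ctrl.movel(read_eef_pos()+.1*Z,None); ctrl.movel([.38,-.2,.36],kq(0),speed=.2)
print(knob()); c=cam('top'); save(c,'t11.png',(280,130,480,290),3.5)
```

```text
grip 19.120936516219754 [ 2.4  3.5 -0.7]
seg end 4.074 fmax 6.6 [ 2.1  3.7 -0.4] [-0.44  0.19  1.6   0.    1.35  0.13]
grip 19.77316457646136 [ 3.4  2.6 -1.1]
seg end 5.974 fmax 15.2 [12.4 -4.6 -7.5] [-0.36  0.35  1.4   0.    1.39  0.27]
grip 19.443308854132226 [ 1.3 -5.4 -1.9]
stopped near 6.45
seg end 6.45 fmax 3.0 [-0.1 -3.9  2. ] [-0.33  0.34  1.41 -0.01  1.39  1.04]
tool angle 6.325326047874076 93.8083
(np.int64(42), np.float64(0.061), np.float64(0.0505))
```

View pics/t11.png

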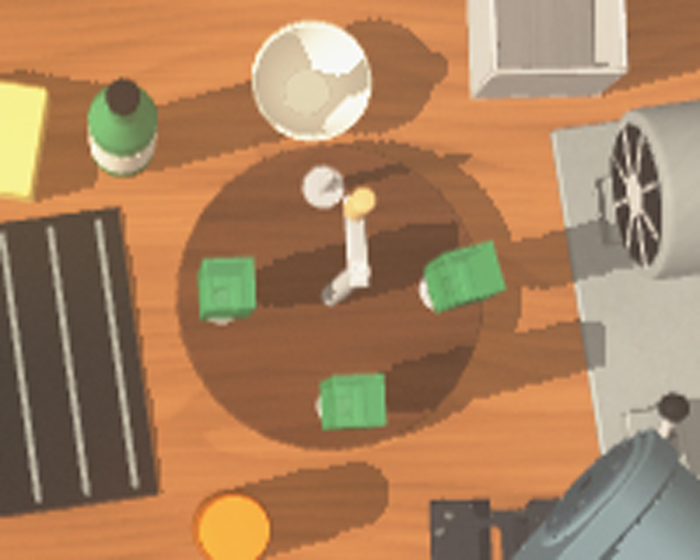

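The knob is back near its start, with all bottles standing on their pegs. A push on the knob will confirm that it's against the stop.

Run:
```python
from h import *
k0=[knob()[1] for _ in range(3)]
ctrl.close(20); q=kq(np.pi/2); x=AXIS[0]+.05; yk=AXIS[1]+.004
try: j=ctrl.inverse_kinematics([x,yk-.05,.36],q); assert j is not None and abs(j[5])<2.9
except AssertionError: q=kq(-np.pi/2)
ctrl.movel([.45,-.15,.37],q,speed=.2); ctrl.movel([x,yk-.05,.37],q,speed=.2); ctrl.movel([x,yk-.05,.242],q,speed=.12)
hit=ctrl.movel([x,yk+.0,.242],q,speed=.04,threshold=14); print(hit,'gap to model knob',yk-read_eef_pos()[1],read_contact_force().round(1))
ctrl.movel([x,yk-.05,.242],q,speed=.1); ctrl.movel([x,yk-.05,.37],q,speed=.15); ctrl.movel([.38,-.3,.36],kq(0),speed=.2)
print(k0,[knob()[1] for _ in range(3)],read_t())
c=cam('top'); print([topface(c,AXIS+.1*np.array([np.cos(a),np.sin(a)])) for a in np.array([0,1,3])*np.pi/2+np.pi+.06], tipnow())
```

```text
True gap to model knob 0.021326043302335354 [-1.1 -3.6  3. ]
[np.float64(0.057), np.float64(0.054), np.float64(0.056)] [np.float64(0.058), np.float64(0.06), np.float64(0.06)] 105.8833
[(array([492.8, -99.4]), array([40.6, 40.6]), np.float64(0.1884), array([ 0.008, -0.009])), (array([ 596.2, -197.7]), array([41. , 41.3]), np.float64(0.1881), array([-0.008, -0.018])), (array([590.3,   4.1]), array([40.6, 41.4]), np.float64(0.1885), array([0.009, 0.004]))] (array([ 0.4823, -0.385 ,  0.1032]), np.int64(59))
```

```bash
sed -i 's/^def sw(sgn,end,thr=15):/def sw(sgn,end,thr=15,d=.1):/; s/at(-\.1,/at(-d,/g' h.py
python3 - <<'E'
from h import *
sw(-1,.02,d=.068)
ctrl.movel([.33,-.25,.36],None,speed=.2)
print(tipnow(),read_t()); c=cam('top'); save(c,'t12.png')
E
```

```text
hit True s 0.0162 [ 4.1 -0.3  0.3]
(array([ 0.4162, -0.3925,  0.104 ]), np.int64(58)) 113.1583
```

View pics/t12.png

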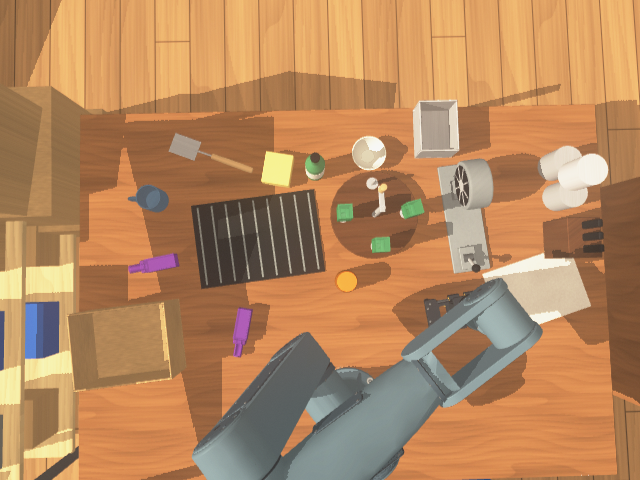

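The lever is back off (tip at (475,267)), the bottles stand on their pegs, and everything else is in place.

```bash
python3 -c "
from h import *
print(ctrl.job_done())"
```

```text
the job is handed in; nothing more can be done
None
```

I put all three green bottles neck down on pegs 0, 1 and 3, switched the blower on, cranked the turntable counterclockwise to its far stop, and switched the blower off; the job was handed in at about 113 s, but no verdict came back.

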